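Nip a headed guide pin in the caliper

TASK

Check the shank diameter of the headed guide pin: take it from the blue tray and stand it, head down as it is, on the steel plate between the open jaws of the clamped caliper, and let go of it. Then slide the caliper's movable jaw gently shut until the pin's shank is nipped between both jaws, and leave it like that, still standing, for the reading. Leave the other two turned parts standing in the tray where they are.

Things in the scene. Friction and masses are not known exactly. Their poses are not given: they have to be found in the camera images.
- headed_pin: The part to measure: solid turned steel guide pin (about 0.42 kg) standing head down in the blue tray; the only one of the three turned parts with a head, a wide flange at its foot. Head 44 mm diameter, 8 mm thick; above it a plain shank, 32 mm diameter, up to the top at 60 mm. Origin: centre of its underside; z up along its axis.
- tray: Blue plastic tray 220 x 170 mm that holds the three turned parts, at least 80 mm apart between axes. Floor 4 mm thick, lip 14 mm high. Origin: centre of its underside.
- plain_pin: Bystander in the tray: plain steel cylinder 32 mm diameter, 60 mm tall, no head. Origin: centre of its underside. Leave it where it is.
- step_punch: Bystander in the tray: stepped steel punch, 32 mm diameter up to 32 mm, then 18 mm diameter up to 60 mm. Origin: centre of its underside. Leave it where it is.
- station: Steel plate 200 x 350 x 20 mm fixed to the bench, a caliper clamped level over it. Origin: centre of its underside; x from jaw tips to beam, y along the beam towards the fixed jaw, z up. Beam 18 mm wide, 6 mm thick, at x = 55, z = 44 mm; jaws stick out of it to -x. Beam clamps at y = -150 and 148 mm, 66 mm high. A loose gauge block 35 mm high stands near x = -78, y = -90 mm.
- fixed_jaw: Fixed jaw of the caliper: 80 mm long, 8 mm thick, its underside 20 mm and its top 28 mm above the plate. Origin: centre of its flat measuring face, 41 mm out from the beam's edge, 24 mm above the plate. Axes as the station's: the face looks to -y, towards the movable jaw; +x points along the jaw to the beam.
- moving_jaw: Movable jaw, part of the slide: the fixed jaw's shape, mirrored. Origin: centre of its flat measuring face, which looks to its +y, straight at the fixed jaw's; same axes as the station.
- caliper_slide (a joint): The slide with the movable jaw: value = gap between the two measuring faces in m; 0 = jaws touching, at most 0.16, starts 0.085 to 0.125. It runs along the beam against a steady friction of about 2 N, has no spring and stays where it is left. Its lock screw is loose and not used.
- thumb_rest (a point): Middle of the rear face of the slide's thumb rest; pushing this face to the station's +y shuts the jaws. The rest is a lug 20 mm wide (x), 18 long (y), 16 high on the jaws' side of the slide, at its rear end, 85 mm behind the movable face. The point is 24 mm above the plate, 21 mm from the beam's edge; at least 45 mm is free behind it, down to the plate.
- slide_top (a point): Middle of the top of the slide's display housing, 40 mm behind the movable face, 35 mm above the plate. The slide is a block 40 mm wide across the beam (20 mm either side of this point), 85 mm long, 18 mm high; it can also be gripped here, across the beam.
There are look-alikes about, which are no part of the job. What is shaped like the headed_pin but orange is not meant.

How it is judged (in metres and radians):
On the way:
1. The headed pin stands, released, on the plate between the jaws while they are still open (gap over 45 mm) (x of headed_pin in the frame of fixed_jaw between -0.036 and 0.026 m and angle between headed_pin's own z axis and vertical below 0.1 rad and z of headed_pin in the frame of fixed_jaw between -0.028 and -0.02 m and y of headed_pin in the frame of fixed_jaw below -0.013 m and y of headed_pin in the frame of moving_jaw above 0.013 m and value of joint caliper_slide above 0.045 m and contact force between the fingers and headed_pin below 0.1 N), for 0.2 s.
At the end, for the whole second after the job is handed in: The headed pin stands head down on the plate (within 0.1 rad), between the jaws 36 mm outward to 26 mm inward of their middle; both jaws press on it with over 0.3 N, gap 29 to 34 mm; pin and slide at rest, all let go (x of headed_pin in the frame of fixed_jaw between -0.036 and 0.026 m and angle between headed_pin's own z axis and vertical below 0.1 rad and z of headed_pin in the frame of fixed_jaw between -0.028 and -0.02 m and contact force between each of fixed_jaw, moving_jaw and headed_pin above 0.3 N and value of joint caliper_slide between 0.029 and 0.034 m and linear speed of headed_pin below 0.02 m/s and velocity of joint caliper_slide between -0.01 and 0.01 m/s); the robot touches nothing.
It fails at once if a jaw is rammed onto the pin (more than 40 N) (contact force between any of moving_jaw, fixed_jaw and headed_pin above 40 N).
It fails at once if another turned part in the tray is moved more than 30 mm or knocked over (distance of any of plain_pin, step_punch from where it was at the start of the episode above 0.03 m or angle between any of plain_pin, step_punch's own z axis and vertical above 0.5 rad).
It also fails if it takes over 51 s, if anything falls off the work surface, if the arm or the gripper's body presses on something with over 40 N, if the wrist force passes 120 N, or if a joint passes its speed limit or range.

ROBOT

A 6-joint arm with a two-finger parallel gripper is mounted at the origin on the work surface. World frame = base frame: x ahead of the robot, y to its left, z up, the work surface at z = 0. Lengths are in mm, angles in rad, forces in N, time in s.
With the tool pointing down it reaches from about 225 to 725 mm from the base axis. Payload 3.1 kg.
Tool frame: the origin (TCP) lies at the very end of the fingers, on their centre line; the grasp point (between the pads) lies 19 mm behind it; z points along the fingers, y is the direction in which the jaws open and shut (so a half turn about z gives the same grasp; the last joint's range is limited). The gripper opens to 85 mm and grips with 20 to 120 N. Pads are 22 mm wide; open, the fingers measure 114 mm over their backs; the gripper's body (76 mm by 85 mm) begins 54 mm behind the grasp point. The pads swing forward as they close: fully open they stand 13 mm farther back than shut.
Start: joints at [1.113, 0.048, 0.099, 1.622, 0, 1.443], TCP at [170.03, 496.696, 231.312] pointing down, gripper open.
Joint ranges: [-2.91, 2.91], [-0.99, 1.94], [-1.21, 1.42], [-2.12, 2.29], [-1.49, 1.47], [-3.14, 3.14]. Speed limits (rad/s): [2.79, 2.79, 3.14, 3.14, 3.14, 3.14].

INTERFACE

Orientations are given as a 3x3 rotation matrix whose columns are the frame's x, y, z axes.
In Python, from station import observe, snapshot, camera_info, manip, regions_of, landmark_of gives the robot as it stands.
- The arm moves only by the tool send_rows, never from a script. Its argument "targets" is a list of rows, each an object with "slide": the shift along the tool's x, y, z in mm, a list of three; "twist": the turn about the tool's z in rad. A call has 1 to 10 rows; each row shifts and turns the commanded pose from where the row before left it, along the tool's axes as they then stand; what a row does not reach is not made up. A row lasts 1/10 s, in which the tool goes at most 50 mm and 8.59 degrees, less where a joint would pass 70% of its speed; a pose out of reach is approached as far as the arm can. A call with a gripper value outside its range is refused whole. "fingers" is the finger opening in mm, from 0 to 85.4, set as the call begins (left out, the last holds). The fingers move at their own pace and stop on an object; "newtons" is the grip in N (left out, the last holds). Time passes only in rows, so rows that do not move let the fingers close. It gives the time, the measured TCP pose, the force and the opening at its end, in the units of the state.
- observe(): the state, without advancing time (a new reading comes with each control period).
- snapshot(name): name is "scene" or "top" or "wrist"; returns the picture (480x640x3 uint8, red, green, blue); there is no depth.
- camera_info(name): a dict with "mtx" (3x3 intrinsics, pixels), "D" ([k1, k2, p1, p2, k3] as OpenCV has them; the pictures are not rectified), "rvec" (rotation vector, rad) and "tvec" (3), from world to camera coordinates, as OpenCV has them; the wrist camera has in their place "T_tool_cam" (4x4, takes a point from camera to tool coordinates, whose origin is the TCP and whose axes are the flange's). Camera axes: x right, y down, z forward; pixel columns grow to the right and rows downward; lengths in mm; the calibration is good to about 2 mm. A picture is of the moment at which its call begins: read the wrist's pose just before it. camera_info takes no time and is no camera call.
- manip.sign_off(): hands the job in, once; it reports no verdict.
Trained networks look in the newest picture that a camera, given by its name, has taken for a name from the list of things; names that differ only in an ending like _2 or _b are one class to them, and where a whole thing is asked for, a point or a joint stands for the part that bears it (a point fixed in the world has none). Each returns a list of dicts, best first, with "score" (0 to 1); they miss things now and then, are a little off and sometimes report something else, mostly with a low value. They report only what shows in the picture. A call takes as long as a camera call. They do not tell look-alikes from the thing itself.
- regions_of(label, camera): "region" (480x640 bool, what is visible of it) and "extent" ([centre column, centre row, width, height] in pixels, round what is visible of it).
- landmark_of(label, camera): "xy" ([column, row] in pixels: a listed point, or the origin of a listed thing).
The state is a dict: "clock": time; "joints": joint angles; "joint_velocities": joint speeds; "joint_efforts": joint torques, N m; "tool_pos": TCP position; "orientation": TCP orientation; "wrist_force": force on the tool from outside, world axes, zero at the start; "ft_torque": the same for the moment, N m; "grip_width": opening from 0.0 (shut) to 1.0 (fully open).
Only numpy, scipy, OpenCV 4.12 (cv2) and the standard library are available. Lean on these libraries where they do the work, as an engineer would, in place of code of your own. Each camera call takes 0.05 s, during which the arm holds its last target. There are 200 camera calls.

## Working session

There is one attempt and no reset: what is moved stays moved. The work goes in short steps, Python scripts to look and compute and a tool call to move; the robot and the scene stay as the last step left them, time stands still between calls to the robot, and variables do not carry over. Pictures are saved under pics/ and viewed, about 8 in all and at most 12, crops included, and the job is handed in when it is done.

Besides the shell and the picture viewer there is one more tool, called after "Call:" as name(argument=value, ...), one argument or row to a line, values as JSON. send_rows: Moves the arm, as the interface text tells. Its arguments: {"type":"object","properties":{"targets":{"type":"array"},"fingers":{"type":"number"},"newtons":{"type":"number"}},"required":["targets"]}

```bash
ls; mkdir -p pics; cat > h.py <<'E'
import numpy as np, cv2, sys
from station import observe, snapshot, camera_info, manip, regions_of, landmark_of
np.set_printoptions(precision=2, suppress=True)
def cam(name):
    c=camera_info(name); K=np.array(c["mtx"],float); D=np.array(c["D"],float)
    if "rvec" in c:
        R=cv2.Rodrigues(np.array(c["rvec"],float))[0]; t=np.array(c["tvec"],float).ravel()
    else:
        s=observe(); T=np.array(c["T_tool_cam"],float); Rt=np.array(s["orientation"]); p=np.array(s["tool_pos"])
        Rc=Rt@T[:3,:3]; pc=Rt@T[:3,3]+p; R=Rc.T; t=-R@pc
    return K,D,R,t
def ray(c,px,z):
    K,D,R,t=c
    u=cv2.undistortPoints(np.array(px,float).reshape(-1,1,2),K,D).reshape(-1,2)
    d=np.c_[u,np.ones(len(u))]@R; o=-R.T@t
    return o+d*((z-o[2])/d[:,2])[:,None]
def proj(c,P):
    K,D,R,t=c
    return cv2.projectPoints(np.array(P,float).reshape(-1,1,3),cv2.Rodrigues(R)[0],t,K,D)[0].reshape(-1,2)
def save(im,n): cv2.imwrite(f"pics/{n}.png",im[:,:,::-1])
E
python3 - <<'E'
from h import *
s=observe(); print({k:np.array(v) for k,v in s.items()})
Z=dict(headed_pin=4,tray=0,plain_pin=4,step_punch=4,station=0,fixed_jaw=44,moving_jaw=44,thumb_rest=44,slide_top=55)
for n in("top","scene"):
    im=snapshot(n); save(im,n+"0"); c=cam(n)
    for l,z in Z.items():
        for d in landmark_of(l,n)[:3]: print(n,l,round(d["score"],2),np.array(d["xy"]),ray(c,d["xy"],z)[0])
E
```

```text
pics
{'clock': array(0.), 'joints': array([ 1.11,  0.05,  0.1 ,  1.62, -0.  ,  1.44]), 'joint_velocities': array([-0.,  0.,  0., -0., -0.,  0.]), 'joint_efforts': array([ -0.  , -33.88,  32.  ,   0.02,  -0.  ,   0.  ]), 'tool_pos': array([169.76, 496.15, 230.12]), 'orientation': array([[-0.95,  0.32, -0.  ],
       [ 0.32,  0.95, -0.  ],
       [ 0.  , -0.  , -1.  ]]), 'wrist_force': array([ 0.19, -0.63,  0.41]), 'ft_torque': array([-0.02,  0.03, -0.01]), 'grip_width': array(1.)}
top headed_pin 0.68 [309.4 248.4] [567.74 186.8    4.  ]
top headed_pin 0.65 [249.4 243.1] [575.23 301.48   4.  ]
top headed_pin 0.47 [238.9 306.1] [455.99 315.44   4.  ]
top tray 0.6 [228.  272.1] [519.31 340.42   0.  ]
top plain_pin 0.8 [205.5 273.7] [515.01 382.03   4.  ]
top plain_pin 0.25 [486.5 260.5] [ 552.79 -144.71    4.  ]
top step_punch 0.64 [240.2 306. ] [456.24 313.01   4.  ]
top station 0.56 [456.8 277.2] [520.5  -90.61   0.  ]
top station 0.3 [238.5 305.4] [457.23 317.15   0.  ]
top fixed_jaw 0.9 [390.1 273.6] [521.27  37.89  44.  ]
top fixed_jaw 0.53 [456.  278.4] [515.7  -78.75  44.  ]
top m
[... 162 characters left out ...]
44.  ]
top slide_top 0.62 [463.8 244.8] [574.76 -90.23  55.  ]
scene headed_pin 0.87 [386.6 324.8] [581.17 301.74   4.  ]
scene headed_pin 0.86 [301.7 336.1] [693.63 221.     4.  ]
scene headed_pin 0.8 [341.9 287.6] [567.43 191.66   4.  ]
scene tray 0.58 [432.2 319.6] [516.61 346.27   0.  ]
scene plain_pin 0.7 [452.1 331.7] [519.75 385.53   4.  ]
scene step_punch 0.9 [439.  291.3] [456.15 318.53   4.  ]
scene station 0.56 [258.6 213.6] [519.95 -91.05   0.  ]
scene moving_jaw 0.68 [269.6 205.9] [525.36 -45.08  44.  ]
scene thumb_rest 0.74 [233.6 193.8] [ 548.31 -132.94   44.  ]
scene thumb_rest 0.18 [268.9 203.3] [520.16 -53.21  44.  ]
scene slide_top 0.65 [240.4 203.6] [570.9  -79.95  55.  ]
```

```bash
python3 - <<'E'
import cv2,numpy as np
a=cv2.imread('pics/top0.png');b=cv2.imread('pics/scene0.png')
print(a.shape)
E
```

```text
(480, 640, 3)
```

View pics/top0.png

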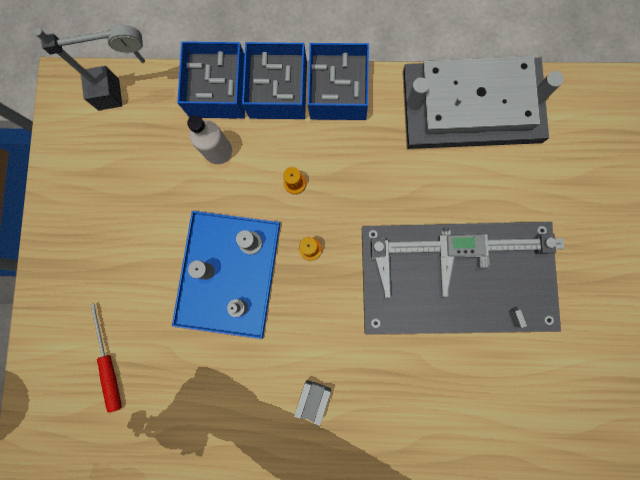

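View pics/scene0.png

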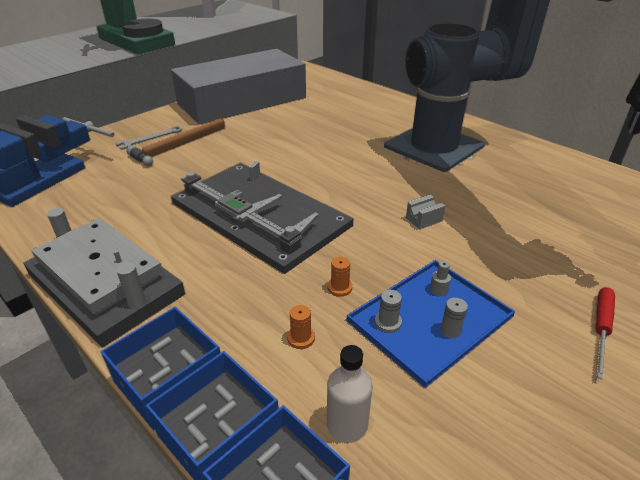

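The top view shows the steel headed pin in the tray at about (247,242) px, roughly world (577,301). The plain pin is at (199,270), the punch at (236,308) and the orange look-alikes at (310,248) and (294,181). The caliper's fixed jaw is at (388,272) and the movable jaw at (445,270). Next I go above the pin.

Call:
send_rows(
  targets=[
    {"slide": [-44.8, -5.6, 0], "twist": 0},
    {"slide": [-44.8, -5.6, 0], "twist": 0},
    {"slide": [-44.8, -5.6, 0], "twist": 0},
    {"slide": [-44.8, -5.6, 0], "twist": 0},
    {"slide": [-44.8, -5.6, 0], "twist": 0},
    {"slide": [-44.8, -5.6, 0], "twist": 0},
    {"slide": [-44.8, -5.6, 0], "twist": 0},
    {"slide": [-44.8, -5.6, 0], "twist": 0},
    {"slide": [-44.8, -5.6, 0], "twist": 0},
    {"slide": [-44.8, -5.6, 0], "twist": 0},
  ],
)

```text
clock: 2.0
tool_pos: [577.3, 297.6, 231.3]
orientation: [[-0.946, 0.324, 0.0], [0.324, 0.946, 0.0], [-0.0, 0.0, -1.0]]
wrist_force: [0.9, 0.4, 0.0]
grip_width: 0.999
```

Call:
send_rows(
  targets=[
    {"slide": [0, 0, 0], "twist": 0.139},
    {"slide": [0, 0, 0], "twist": 0.139},
    {"slide": [0, 0, 0], "twist": 0.139},
    {"slide": [0, 0, 0], "twist": 0.139},
    {"slide": [0, 0, 0], "twist": 0.139},
    {"slide": [0, 0, 0], "twist": 0.139},
    {"slide": [0, 0, 0], "twist": 0.139},
    {"slide": [0, 0, 0], "twist": 0.139},
    {"slide": [0, 0, 0], "twist": 0.139},
    {"slide": [0, 0, 0], "twist": 0},
  ],
)

```text
clock: 3.0
tool_pos: [575.8, 298.6, 231.2]
orientation: [[0.01, 1.0, -0.0], [1.0, -0.01, -0.0], [-0.0, -0.0, -1.0]]
wrist_force: [-0.5, 0.2, 0.2]
grip_width: 0.999
```

```bash
cat > look.py <<'E'
from h import *
# usage: look.py name label:z ...
s=observe(); print(round(float(s["clock"]),2),np.array(s["tool_pos"]),np.array(s["orientation"]).round(3).tolist(),np.array(s["joints"]),np.array(s["wrist_force"]),s["grip_width"])
c=cam("wrist"); im=snapshot("wrist"); save(im,sys.argv[1])
for a in sys.argv[2:]:
    l,z=a.split(":")
    for d in landmark_of(l,"wrist")[:3]: print(l,round(d["score"],2),np.array(d["xy"]),ray(c,d["xy"],float(z))[0])
E
python3 look.py w1 headed_pin:4 plain_pin:4 step_punch:4
```

```text
3.0 [575.76 298.64 231.16] [[0.01, 1.0, -0.0], [1.0, -0.01, -0.0], [-0.0, -0.0, -1.0]] [ 0.38  0.39  0.49  1.68 -0.    1.96] [-0.54  0.19  0.16] 0.9991368814669819
headed_pin 0.83 [316.8 294.8] [569.39 188.56   4.  ]
headed_pin 0.83 [429.  266.1] [691.21 221.76   4.  ]
headed_pin 0.74 [325.  198.1] [579.11 297.58   4.  ]
plain_pin 0.59 [262.7 112.2] [520.63 381.51   4.  ]
step_punch 0.8 [200.4 182.3] [453.98 315.32   4.  ]
```

View pics/w1.png

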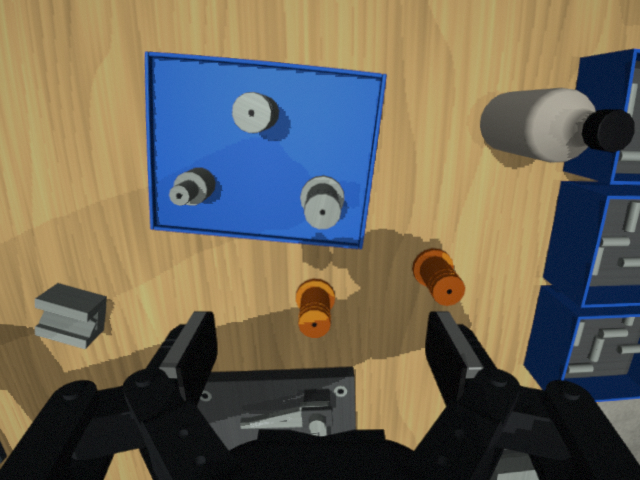

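The wrist view shows the steel headed pin with its centre hole at (323,212) px, inside the tray. The plain pin is at (251,113) and the punch at (179,196). I'll cross-check the pin's top-centre ray at z=64.

```bash
python3 - <<'E'
from h import *
c=cam("wrist"); print(ray(c,[[323,212]],64), ray(c,[[251,113]],64))
im=snapshot("wrist")
for r in regions_of("headed_pin","wrist")[:3]: print(r["score"],r["extent"])
top=cam("top"); print(proj(top,[[577,299,64],[577,299,4]]))
E
```

```text
[[576.85 299.18  64.  ]] [[520.13 381.11  64.  ]]
0.7 [316.4, 308.6, 41.5, 55.4]
0.6 [323.9, 201.4, 45.9, 57.6]
0.58 [438.6, 277.5, 51.2, 56.6]
[[244.16 237.9 ]
 [250.74 242.21]]
```

Call:
send_rows(
  targets=[
    {"slide": [0.4, 1.5, 40], "twist": 0},
    {"slide": [0, 0, 40], "twist": 0},
    {"slide": [0, 0, 35], "twist": 0},
    {"slide": [0, 0, 30], "twist": 0},
    {"slide": [0, 0, 25], "twist": 0},
    {"slide": [0, 0, 20], "twist": 0},
    {"slide": [0, 0, 11], "twist": 0},
    {"slide": [0, 0, 0], "twist": 0},
  ],
  fingers=70,
  newtons=60,
)

```text
clock: 4.1
tool_pos: [575.6, 298.4, 28.0]
orientation: [[0.01, 1.0, -0.004], [1.0, -0.01, -0.002], [-0.002, -0.004, -1.0]]
wrist_force: [0.4, 0.0, -0.3]
grip_width: 0.82
```

Call:
send_rows(
  targets=[
    {"slide": [0, 0, 0], "twist": 0},
    {"slide": [0, 0, 0], "twist": 0},
    {"slide": [0, 0, 0], "twist": 0},
    {"slide": [0, 0, 0], "twist": 0},
    {"slide": [0, 0, 0], "twist": 0},
    {"slide": [0, 0, 0], "twist": 0},
    {"slide": [0, 0, 0], "twist": 0},
    {"slide": [0, 0, 0], "twist": 0},
  ],
  fingers=20,
  newtons=60,
)

```text
clock: 4.9
tool_pos: [578.2, 299.6, 32.7]
orientation: [[0.01, 1.0, 0.003], [1.0, -0.01, 0.001], [0.002, 0.003, -1.0]]
wrist_force: [-2.7, -0.2, 6.1]
grip_width: 0.356
```

Call:
send_rows(
  targets=[
    {"slide": [0, 0, -15], "twist": 0},
    {"slide": [0, 0, -35], "twist": 0},
    {"slide": [0, 0, -45], "twist": 0},
    {"slide": [0, 0, -45], "twist": 0},
    {"slide": [0, 0, -40], "twist": 0},
    {"slide": [-20, -3, 0], "twist": 0},
    {"slide": [-35, -6, 0], "twist": 0},
    {"slide": [-45, -7, 0], "twist": 0},
    {"slide": [-45, -7, 0], "twist": 0},
    {"slide": [-45, -7, 0], "twist": 0},
  ],
)

```text
clock: 5.9
tool_pos: [544.4, 107.7, 209.9]
orientation: [[0.009, 1.0, -0.001], [1.0, -0.009, -0.001], [-0.001, -0.001, -1.0]]
wrist_force: [1.8, -0.9, -4.1]
grip_width: 0.355
```

Call:
send_rows(
  targets=[
    {"slide": [-45, -7, 0], "twist": 0},
    {"slide": [-45, -7, 0], "twist": 0},
    {"slide": [-40, -6, 0], "twist": 0},
    {"slide": [-25, -5, 0], "twist": 0},
    {"slide": [0, 0, 0], "twist": 0},
    {"slide": [0, 0, 0], "twist": 0},
  ],
)

```text
clock: 6.5
tool_pos: [518.4, -45.8, 210.1]
orientation: [[0.012, 1.0, -0.001], [1.0, -0.012, 0.001], [0.001, -0.001, -1.0]]
wrist_force: [-0.6, 0.4, -4.3]
grip_width: 0.359
```

```bash
python3 look.py w2 headed_pin:100 fixed_jaw:44 moving_jaw:44 thumb_rest:44 slide_top:55; python3 - <<'E'
from h import *
im=snapshot("top"); save(im,"top1"); c=cam("top")
for l,z in dict(fixed_jaw=44,moving_jaw=44,thumb_rest=44,slide_top=55).items():
    for d in landmark_of(l,"top")[:2]: print(l,round(d["score"],2),np.array(d["xy"]),ray(c,d["xy"],z)[0])
E
```

```text
6.5 [518.38 -45.82 210.09] [[0.012, 1.0, -0.001], [1.0, -0.012, 0.001], [0.001, -0.001, -1.0]] [-0.22  0.03  0.04  1.58  0.    1.37] [-0.59  0.45 -4.28] 0.35907016930503155
headed_pin 0.8 [320.3 281.7] [516.78 -83.53 100.  ]
fixed_jaw 0.81 [319.8 109.1] [517.67  39.05  44.  ]
moving_jaw 0.86 [327.2 219.1] [522.92 -51.19  44.  ]
slide_top 0.76 [384.7 264.5] [572.32 -89.37  55.  ]
fixed_jaw 0.6 [387.5 274.4] [519.72  42.5   44.  ]
moving_jaw 0.51 [440.3 273.8] [523.16 -51.12  44.  ]
moving_jaw 0.41 [454.1 271.5] [527.88 -75.49  44.  ]
slide_top 0.58 [465.2 244.4] [575.53 -92.69  55.  ]
slide_top 0.58 [456.6 277.2] [517.19 -77.21  55.  ]
```

View pics/w2.png

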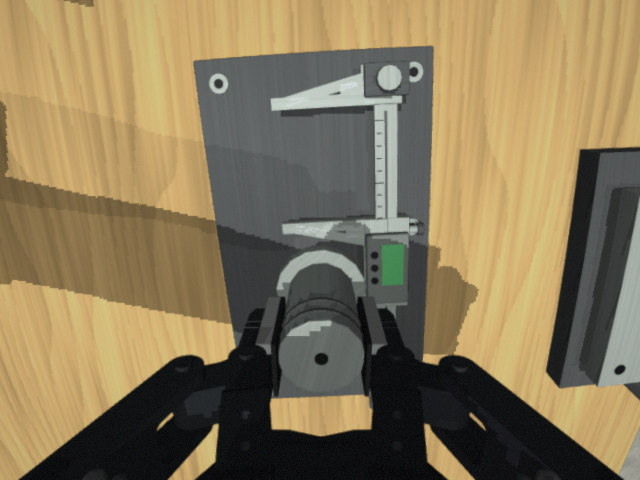

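The pin hangs straight in the fingers. The fixed jaw's face edge runs from (273,110) to (402,103) px, the movable jaw's from (283,224) to (366,220), and the plate corners are at (195,61) and (433,46).

```bash
python3 - <<'E'
from h import *
c=cam("wrist"); K,D,R,t=c; print("cam",-R.T@t)
print(ray(c,[[195,61],[433,46]],20)); print(ray(c,[[273,110],[402,103],[283,224],[366,220]],44))
im=cv2.imread("pics/w2.png"); cv2.imwrite("pics/w2c.png",cv2.resize(im[40:250,190:450],None,fx=3,fy=2.8))
# pin shank bottom/top in hand: hole at (321,359)
print(ray(c,[[321,359]],242))
tc=cam("top"); P=ray(tc,[[362,226],[553,222],[365,334],[560,331]],20); print(P)
E
```

```text
cam [519.19  38.45 352.74]
[[414.76  80.28  20.  ]
 [611.38  89.81  20.  ]]
[[481.11  39.44  44.  ]
 [582.83  44.07  44.  ]
 [485.33 -54.69  44.  ]
 [556.94 -51.72  44.  ]]
[[518.37 -45.24 242.  ]]
[[ 610.26   88.69   20.  ]
 [ 625.3  -261.62   20.  ]
 [ 412.32   79.73   20.  ]
 [ 428.08 -267.35   20.  ]]
```

View pics/w2c.png

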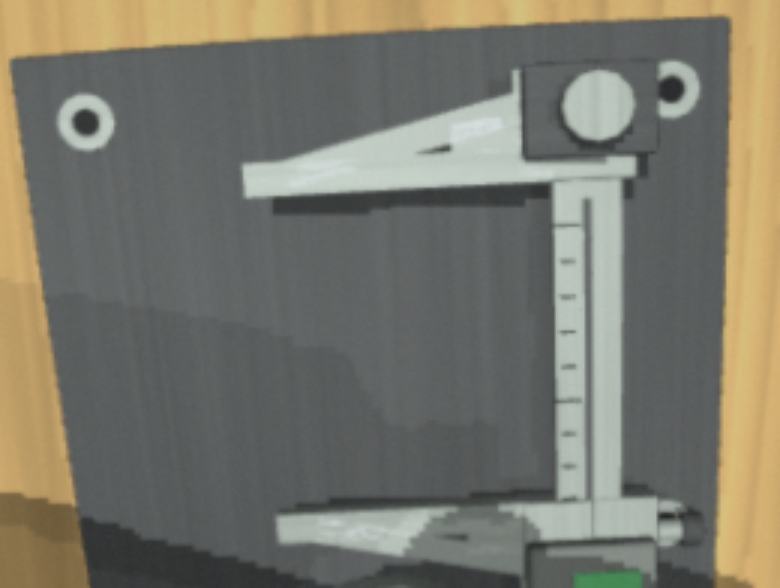

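Call:
send_rows(
  targets=[
    {"slide": [0, 0, 0], "twist": -0.057},
    {"slide": [27.5, 0, 0], "twist": 0},
    {"slide": [27.5, 0, 0], "twist": 0},
    {"slide": [0, 0, 25], "twist": 0},
    {"slide": [0, 0, 35], "twist": 0},
    {"slide": [0, 0, 35], "twist": 0},
    {"slide": [0, 0, 30], "twist": 0},
    {"slide": [0, 0, 15], "twist": 0},
    {"slide": [0, 0, 8], "twist": 0},
    {"slide": [0, 0, 0], "twist": 0},
  ],
)

```text
clock: 8.05
tool_pos: [515.2, 9.7, 61.1]
orientation: [[-0.047, 0.999, -0.003], [0.999, 0.047, 0.0], [0.0, -0.003, -1.0]]
wrist_force: [-0.5, 0.1, -3.3]
grip_width: 0.359
```

```bash
python3 look.py w3 fixed_jaw:44 moving_jaw:44
```

```text
8.05 [515.22   9.67  61.11] [[-0.047, 0.999, -0.003], [0.999, 0.047, 0.0], [0.0, -0.003, -1.0]] [-0.11  0.06 -0.23  1.28 -0.    1.41] [-0.46  0.11 -3.26] 0.35863905870630247
fixed_jaw 0.59 [335.7 233.6] [519.78  40.69  44.  ]
moving_jaw 0.88 [332.1 396.8] [523.53 -51.7   44.  ]
```

View pics/w3.png

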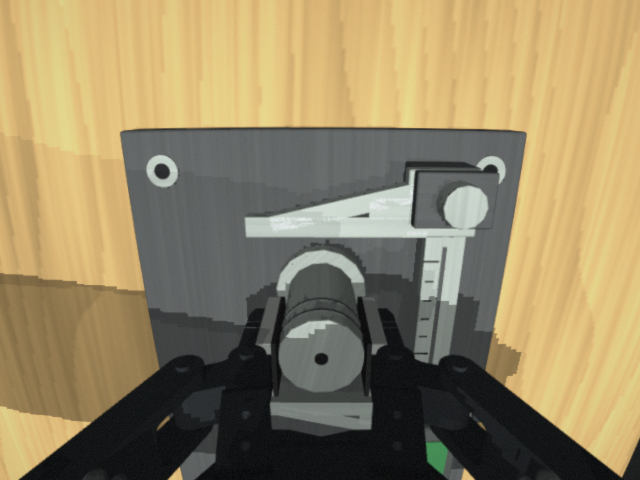

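The pin is about 31 mm from the fixed face (jaw edge at row 236 px, pin foot at rows 250–290), clear of both jaws. I lower it until the plate takes its weight.

Call:
send_rows(
  targets=[
    {"slide": [0, 0, 5], "twist": 0},
    {"slide": [0, 0, 4], "twist": 0},
    {"slide": [0, 0, 2], "twist": 0},
    {"slide": [0, 0, 0], "twist": 0},
    {"slide": [0, 0, 0], "twist": 0},
  ],
)

```text
clock: 8.7
tool_pos: [516.1, 9.5, 51.2]
orientation: [[-0.047, 0.999, -0.0], [0.999, 0.047, 0.0], [0.0, -0.0, -1.0]]
wrist_force: [-0.6, -0.2, -3.8]
grip_width: 0.358
```

Call:
send_rows(
  targets=[
    {"slide": [0, 0, 1], "twist": 0},
    {"slide": [0, 0, 0.5], "twist": 0},
    {"slide": [0, 0, 0], "twist": 0},
    {"slide": [0, 0, 0], "twist": 0},
  ],
)

```text
clock: 9.1
tool_pos: [516.3, 9.5, 49.9]
orientation: [[-0.047, 0.999, 0.0], [0.999, 0.047, -0.0], [-0.0, 0.0, -1.0]]
wrist_force: [-0.1, 0.0, -3.8]
grip_width: 0.361
```

Call:
send_rows(
  targets=[
    {"slide": [0, 0, 0.7], "twist": 0},
    {"slide": [0, 0, 0], "twist": 0},
    {"slide": [0, 0, 0], "twist": 0},
  ],
)

```text
clock: 9.4
tool_pos: [516.2, 9.5, 49.1]
orientation: [[-0.047, 0.999, -0.0], [0.999, 0.047, 0.0], [0.0, -0.0, -1.0]]
wrist_force: [0.3, -0.5, -4.8]
grip_width: 0.355
```

Call:
send_rows(
  targets=[
    {"slide": [0, 0, 0.7], "twist": 0},
    {"slide": [0, 0, 0], "twist": 0},
    {"slide": [0, 0, 0], "twist": 0},
  ],
)

```text
clock: 9.7
tool_pos: [516.3, 9.5, 48.7]
orientation: [[-0.047, 0.999, 0.0], [0.999, 0.047, -0.0], [-0.0, 0.0, -1.0]]
wrist_force: [0.1, -0.1, -1.6]
grip_width: 0.354
```

Call:
send_rows(
  targets=[
    {"slide": [0, 0, 0.7], "twist": 0},
    {"slide": [0, 0, 0], "twist": 0},
    {"slide": [0, 0, 0], "twist": 0},
  ],
)

```text
clock: 10.0
tool_pos: [516.4, 9.5, 48.7]
orientation: [[-0.047, 0.999, 0.001], [0.999, 0.047, -0.0], [-0.0, 0.001, -1.0]]
wrist_force: [-3.9, -0.5, 4.7]
grip_width: 0.359
```

It is seated: Fz went from -4 to +4.7 N. Release and retreat.

Call:
send_rows(
  targets=[
    {"slide": [0, 0, 0], "twist": 0},
    {"slide": [0, 0, 0], "twist": 0},
    {"slide": [0, 0, 0], "twist": 0},
    {"slide": [0, 0, 0], "twist": 0},
    {"slide": [0, 0, 0], "twist": 0},
  ],
  fingers=50,
)

```text
clock: 10.5
tool_pos: [516.3, 9.5, 47.6]
orientation: [[-0.047, 0.999, 0.0], [0.999, 0.047, -0.0], [-0.0, 0.0, -1.0]]
wrist_force: [0.3, 0.2, 0.3]
grip_width: 0.583
```

Call:
send_rows(
  targets=[
    {"slide": [0, 0, -5], "twist": 0},
    {"slide": [0, 0, -15], "twist": 0},
    {"slide": [0, 0, -30], "twist": 0},
    {"slide": [0, 0, -40], "twist": 0},
    {"slide": [0, 0, -40], "twist": 0},
    {"slide": [0, 0, -30], "twist": 0},
    {"slide": [-25, 0, 0], "twist": 0},
    {"slide": [-25, 0, 0], "twist": 0},
    {"slide": [-20, 0, 0], "twist": 0},
    {"slide": [0, 0, 0], "twist": 0},
  ],
)

```text
clock: 11.5
tool_pos: [519.8, -62.5, 208.1]
orientation: [[-0.044, 0.999, 0.001], [0.999, 0.044, -0.001], [-0.001, 0.001, -1.0]]
wrist_force: [0.1, 0.8, 0.5]
grip_width: 0.585
```

```bash
python3 look.py w4 headed_pin:20 fixed_jaw:44 moving_jaw:44 thumb_rest:44 slide_top:55
```

```text
11.5 [519.77 -62.53 208.14] [[-0.044, 0.999, 0.001], [0.999, 0.044, -0.001], [-0.001, 0.001, -1.0]] [-0.25  0.04  0.04  1.57 -0.    1.28] [0.08 0.79 0.53] 0.5845606873429788
headed_pin 0.91 [322.1 121.5] [516.91  11.91  20.  ]
headed_pin 0.53 [327.2 200.4] [524.63 -56.68  20.  ]
fixed_jaw 0.93 [325.2  83.4] [517.91  41.12  44.  ]
moving_jaw 0.63 [323.8 200.2] [521.11 -50.99  44.  ]
thumb_rest 0.93 [346.3 291.2] [ 545.65 -135.06   44.  ]
slide_top 0.62 [382.9 248.4] [572.87 -87.83  55.  ]
```

View pics/w4.png

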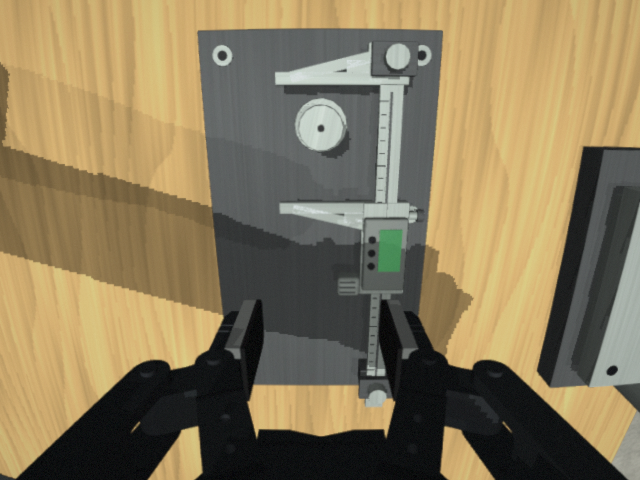

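The pin stands free at about (516,10). The movable face is at y≈-51.5 and the thumb rest at (545.5,-135.3); the landmark agrees with the jaw geometry. I close the fingers and go behind the thumb rest.

Call:
send_rows(
  targets=[
    {"slide": [-30, 6.4, 0], "twist": 0},
    {"slide": [-35, 7, 0], "twist": 0},
    {"slide": [-30.5, 6, 0], "twist": 0},
    {"slide": [0, 0, 0], "twist": 0},
    {"slide": [0, 0, 35], "twist": 0},
    {"slide": [0, 0, 35], "twist": 0},
    {"slide": [0, 0, 20], "twist": 0},
    {"slide": [0, 0, 0], "twist": 0},
  ],
  fingers=0,
  newtons=40,
)

```text
clock: 12.6
tool_pos: [540.4, -152.5, 113.4]
orientation: [[-0.048, 0.999, -0.008], [0.999, 0.048, 0.004], [0.004, -0.008, -1.0]]
wrist_force: [-0.1, 0.2, -0.7]
grip_width: 0.002
```

```bash
python3 look.py w5 moving_jaw:44 thumb_rest:44 slide_top:55 headed_pin:20
```

```text
12.6 [ 540.4  -152.45  113.38] [[-0.048, 0.999, -0.008], [0.999, 0.048, 0.004], [0.004, -0.008, -1.0]] [-0.39  0.16 -0.02  1.41  0.    1.13] [-0.07  0.24 -0.74] 0.001635381399094778
moving_jaw 0.8 [298.5  73.9] [522.4  -50.52  44.  ]
thumb_rest 0.62 [331.6 229.7] [ 544.81 -136.03   44.  ]
slide_top 0.9 [387.8 155.3] [571.87 -89.65  55.  ]
```

View pics/w5.png

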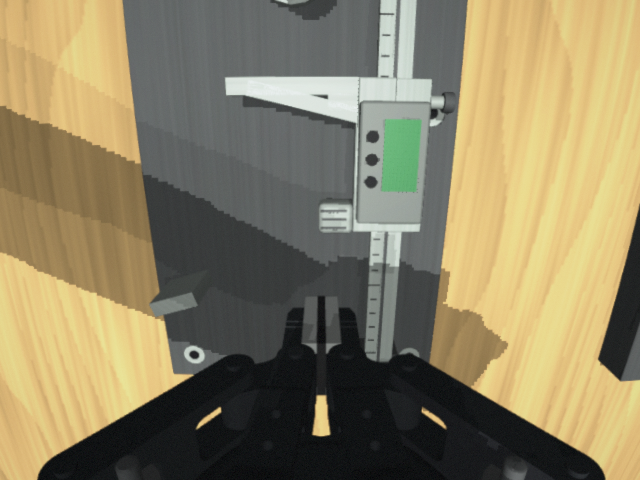

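Shut fingers (col 302–340 px) lie behind the thumb rest (col 319–353, rear edge row 233) and clear of the beam (col 371+). Going down.

Call:
send_rows(
  targets=[
    {"slide": [0, 0, 0], "twist": 0},
    {"slide": [0, 0, 25], "twist": 0},
    {"slide": [0, 0, 25], "twist": 0},
    {"slide": [0, 0, 20], "twist": 0},
    {"slide": [0, 0, 10], "twist": 0},
    {"slide": [0, 0, 5], "twist": 0},
    {"slide": [0, 0, 0], "twist": 0},
    {"slide": [0, 0, 0], "twist": 0},
  ],
)

```text
clock: 13.65
tool_pos: [544.4, -155.3, 34.1]
orientation: [[-0.047, 0.999, 0.002], [0.999, 0.047, -0.001], [-0.001, 0.002, -1.0]]
wrist_force: [0.3, 0.6, 0.9]
grip_width: 0.004
```

Call:
send_rows(
  targets=[
    {"slide": [2, 0, 0], "twist": 0},
    {"slide": [2, 0, 0], "twist": 0},
    {"slide": [2, 0, 0], "twist": 0},
    {"slide": [2, 0, 0], "twist": 0},
    {"slide": [2, 0, 0], "twist": 0},
    {"slide": [2, 0, 0], "twist": 0},
    {"slide": [3, 0, 0], "twist": 0},
    {"slide": [3, 0, 0], "twist": 0},
    {"slide": [3, 0, 0], "twist": 0},
    {"slide": [3, 0, 0], "twist": 0},
  ],
)

```text
clock: 14.65
tool_pos: [542.4, -130.7, 33.0]
orientation: [[-0.047, 0.999, 0.0], [0.999, 0.047, -0.0], [-0.0, 0.0, -1.0]]
wrist_force: [-0.1, -1.9, 2.1]
grip_width: 0.003
```

Call:
send_rows(
  targets=[
    {"slide": [3, 0, 0], "twist": 0},
    {"slide": [3, 0, 0], "twist": 0},
    {"slide": [3, 0, 0], "twist": 0},
    {"slide": [3, 0, 0], "twist": 0},
    {"slide": [2, 0, 0], "twist": 0},
    {"slide": [2, 0, 0], "twist": 0},
    {"slide": [1, 0, 0], "twist": 0},
    {"slide": [0, 0, 0], "twist": 0},
  ],
)

```text
clock: 15.45
tool_pos: [541.4, -113.6, 32.6]
orientation: [[-0.047, 0.999, -0.0], [0.999, 0.047, 0.0], [0.0, -0.0, -1.0]]
wrist_force: [0.4, -1.3, 1.2]
grip_width: -0.001
```

```bash
python3 look.py w6 moving_jaw:44 thumb_rest:44 slide_top:55 headed_pin:20 fixed_jaw:44; python3 - <<'E'
from h import *
im=snapshot("top"); save(im,"top2"); c=cam("top")
cv2.imwrite("pics/top2c.png",cv2.resize(im[200:350,350:570,::-1],None,fx=3.5,fy=3.5))
E
```

```text
15.45 [ 541.4  -113.6    32.59] [[-0.047, 0.999, -0.0], [0.999, 0.047, 0.0], [0.0, -0.0, -1.0]] [-0.33  0.17 -0.17  1.23  0.    1.2 ] [ 0.41 -1.31  1.21] -0.0006378308237197444
moving_jaw 0.77 [277.8  68.2] [522.2  -17.42  44.  ]
thumb_rest 0.91 [331.5 304.9] [ 544.54 -103.02   44.  ]
thumb_rest 0.27 [423.9 197.6] [575.33 -58.07  44.  ]
slide_top 0.68 [425.5 196.1] [572.57 -55.2   55.  ]
```

View pics/w6.png

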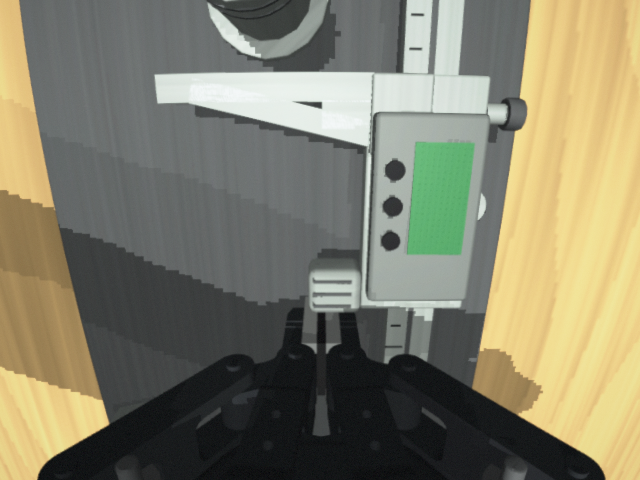

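The thumb rest (col 335, row 290) is against the fingers and the jaw follows at about 2 N; the movable face is about 11 mm short of the pin. I go on more slowly.

Call:
send_rows(
  targets=[
    {"slide": [1.5, 0, 0], "twist": 0},
    {"slide": [1.5, 0, 0], "twist": 0},
    {"slide": [1.5, 0, 0], "twist": 0},
    {"slide": [1, 0, 0], "twist": 0},
    {"slide": [1, 0, 0], "twist": 0},
    {"slide": [1, 0, 0], "twist": 0},
    {"slide": [1, 0, 0], "twist": 0},
    {"slide": [1, 0, 0], "twist": 0},
    {"slide": [1, 0, 0], "twist": 0},
    {"slide": [1, 0, 0], "twist": 0},
  ],
)

```text
clock: 16.8
tool_pos: [540.7, -102.4, 32.6]
orientation: [[-0.047, 0.999, -0.0], [0.999, 0.047, -0.0], [-0.0, -0.0, -1.0]]
wrist_force: [-0.6, -2.2, -1.6]
grip_width: 0.003
```

Call:
send_rows(
  targets=[
    {"slide": [1, 0, 0], "twist": 0},
    {"slide": [1, 0, 0], "twist": 0},
    {"slide": [1, 0, 0], "twist": 0},
    {"slide": [1, 0, 0], "twist": 0},
    {"slide": [1, 0, 0], "twist": 0},
    {"slide": [1, 0, 0], "twist": 0},
    {"slide": [1, 0, 0], "twist": 0},
    {"slide": [1, 0, 0], "twist": 0},
  ],
)

```text
clock: 17.6
tool_pos: [540.4, -95.6, 32.7]
orientation: [[-0.046, 0.999, -0.0], [0.999, 0.046, -0.003], [-0.003, -0.001, -1.0]]
wrist_force: [-1.0, -5.4, -2.3]
grip_width: 0.004
```

```bash
python3 look.py w7 moving_jaw:44 thumb_rest:44 headed_pin:20; python3 - <<'E'
from h import *
for n in("top","scene"):
    im=snapshot(n); save(im,n+"3"); c=cam(n)
    for l,z in dict(fixed_jaw=44,moving_jaw=44,headed_pin=20).items():
        for d in landmark_of(l,n)[:3]: print(n,l,round(d["score"],2),np.array(d["xy"]),ray(c,d["xy"],z)[0])
E
```

```text
17.6 [540.4  -95.64  32.72] [[-0.046, 0.999, -0.0], [0.999, 0.046, -0.003], [-0.003, -0.001, -1.0]] [-0.3   0.16 -0.18  1.23 -0.    1.23] [-1.04 -5.4  -2.32] 0.0037353885478808827
moving_jaw 0.62 [276.   74.8] [520.76  -1.48  44.  ]
thumb_rest 0.94 [333.  303.3] [544.11 -84.32  44.  ]
headed_pin 0.75 [425.  199.7] [581.98 -46.15  20.  ]
headed_pin 0.73 [269.9  32.3] [515.38  15.58  20.  ]
top fixed_jaw 0.69 [391.1 274.4] [519.88  36.09  44.  ]
top moving_jaw 0.96 [412.8 275. ] [519.79  -2.46  44.  ]
top headed_pin 0.89 [402.2 279.1] [513.27  13.35  20.  ]
top headed_pin 0.85 [310.1 244.4] [573.45 184.53  20.  ]
top headed_pin 0.72 [294.9 183.6] [688.79 217.06  20.  ]
scene fixed_jaw 0.95 [297.3 224.2] [529.38  40.03  44.  ]
scene moving_jaw 0.74 [287.  212.9] [517.55  -1.88  44.  ]
scene headed_pin 0.89 [300.8 335.2] [702.72 228.92  20.  ]
scene headed_pin 0.86 [293.8 229. ] [523.05  22.43  20.  ]
scene headed_pin 0.73 [343.4 290.1] [582.97 208.6   20.  ]
```

Call:
send_rows(
  targets=[
    {"slide": [0.8, 0, 0], "twist": 0},
    {"slide": [0.8, 0, 0], "twist": 0},
    {"slide": [0.8, 0, 0], "twist": 0},
    {"slide": [0.8, 0, 0], "twist": 0},
    {"slide": [0.8, 0, 0], "twist": 0},
    {"slide": [0.8, 0, 0], "twist": 0},
  ],
)

```text
clock: 18.8
tool_pos: [540.2, -90.7, 32.7]
orientation: [[-0.046, 0.999, -0.0], [0.999, 0.046, -0.002], [-0.002, -0.0, -1.0]]
wrist_force: [-0.8, -5.8, -1.3]
grip_width: -0.002
```

Call:
send_rows(
  targets=[
    {"slide": [0.6, 0, 0], "twist": 0},
    {"slide": [0.6, 0, 0], "twist": 0},
    {"slide": [0.6, 0, 0], "twist": 0},
  ],
)

```text
clock: 19.1
tool_pos: [540.1, -88.9, 32.7]
orientation: [[-0.046, 0.999, -0.0], [0.999, 0.046, -0.002], [-0.002, -0.0, -1.0]]
wrist_force: [-1.5, -4.5, -1.4]
grip_width: 0.008
```

Call:
send_rows(
  targets=[
    {"slide": [0.5, 0, 0], "twist": 0},
    {"slide": [0.5, 0, 0], "twist": 0},
    {"slide": [0.5, 0, 0], "twist": 0},
  ],
)

```text
clock: 19.4
tool_pos: [540.1, -87.4, 32.7]
orientation: [[-0.046, 0.999, -0.0], [0.999, 0.046, -0.002], [-0.002, -0.0, -1.0]]
wrist_force: [-1.9, -5.3, -2.5]
grip_width: 0.001
```

Call:
send_rows(
  targets=[
    {"slide": [0.5, 0, 0], "twist": 0},
    {"slide": [0.5, 0, 0], "twist": 0},
  ],
)

```text
clock: 19.6
tool_pos: [540.0, -86.4, 32.7]
orientation: [[-0.046, 0.999, -0.0], [0.999, 0.046, -0.002], [-0.002, -0.0, -1.0]]
wrist_force: [-1.5, -4.8, -2.1]
grip_width: 0.001
```

Call:
send_rows(
  targets=[
    {"slide": [0.4, 0, 0], "twist": 0},
    {"slide": [0.4, 0, 0], "twist": 0},
  ],
)

```text
clock: 19.8
tool_pos: [540.0, -86.1, 32.7]
orientation: [[-0.046, 0.999, -0.0], [0.999, 0.046, -0.003], [-0.003, -0.0, -1.0]]
wrist_force: [-1.3, -6.6, -2.4]
grip_width: 0.002
```

```bash
python3 look.py w8 moving_jaw:44 thumb_rest:44 headed_pin:20; python3 - <<'E'
from h import *
out=[]
for n,b in(("top",(240,300,370,440)),("scene",(170,250,240,330))):
    im=snapshot(n); save(im,n+"4"); r=im[b[0]:b[1],b[2]:b[3],::-1]; out.append(cv2.resize(r,(400,400),interpolation=cv2.INTER_CUBIC))
cv2.imwrite("pics/both4.png",np.hstack(out))
E
```

```text
19.8 [540.   -86.05  32.73] [[-0.046, 0.999, -0.0], [0.999, 0.046, -0.003], [-0.003, -0.0, -1.0]] [-0.28  0.15 -0.18  1.23 -0.    1.25] [-1.34 -6.58 -2.41] 0.0015213729200813182
moving_jaw 0.98 [277.4  73.7] [520.83   8.47  44.  ]
thumb_rest 0.55 [331.6 302.5] [543.13 -74.41  44.  ]
headed_pin 0.6 [273.   32.2] [516.17  25.22  20.  ]
```

View pics/both4.png

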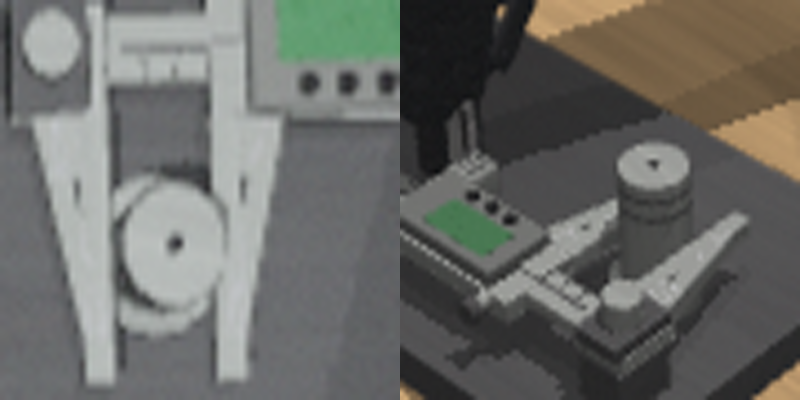

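The close-up shows the pin upright at about (175,243) in the left crop, with the jaws almost or just touching both sides. The arm now lags its command and the force is rising, so I continue in small steps.

Call:
send_rows(
  targets=[
    {"slide": [0.4, 0, 0], "twist": 0},
    {"slide": [0, 0, 0], "twist": 0},
  ],
)

```text
clock: 20.3
tool_pos: [540.0, -86.0, 32.7]
orientation: [[-0.046, 0.999, -0.0], [0.999, 0.046, -0.004], [-0.004, -0.001, -1.0]]
wrist_force: [-0.6, -6.2, -2.1]
grip_width: -0.001
```

Call:
send_rows(
  targets=[
    {"slide": [0.4, 0, 0], "twist": 0},
    {"slide": [0, 0, 0], "twist": 0},
  ],
)

```text
clock: 20.5
tool_pos: [540.0, -86.0, 32.7]
orientation: [[-0.046, 0.999, -0.0], [0.999, 0.046, -0.005], [-0.005, -0.001, -1.0]]
wrist_force: [-1.1, -7.2, -2.1]
grip_width: -0.003
```

Call:
send_rows(
  targets=[
    {"slide": [0.4, 0, 0], "twist": 0},
    {"slide": [0, 0, 0], "twist": 0},
  ],
)

```text
clock: 20.7
tool_pos: [540.0, -85.9, 32.8]
orientation: [[-0.045, 0.999, -0.0], [0.999, 0.045, -0.005], [-0.005, -0.001, -1.0]]
wrist_force: [-0.8, -8.1, -2.4]
grip_width: -0.001
```

The tool has stalled while the force climbs, so the pin is nipped. A little more, then back off straight.

Call:
send_rows(
  targets=[
    {"slide": [0.6, 0, 0], "twist": 0},
    {"slide": [0.6, 0, 0], "twist": 0},
    {"slide": [0, 0, 0], "twist": 0},
    {"slide": [0, 0, 0], "twist": 0},
  ],
)

```text
clock: 21.1
tool_pos: [540.0, -85.9, 32.8]
orientation: [[-0.045, 0.999, -0.0], [0.999, 0.045, -0.008], [-0.008, -0.001, -1.0]]
wrist_force: [-0.6, -11.1, -2.9]
grip_width: -0.003
```

Call:
send_rows(
  targets=[
    {"slide": [-1, 0, 0], "twist": 0},
    {"slide": [-1, 0, 0], "twist": 0},
    {"slide": [-1, 0, 0], "twist": 0},
    {"slide": [-2, 0, 0], "twist": 0},
    {"slide": [-4, 0, 0], "twist": 0},
    {"slide": [-6, 0, 0], "twist": 0},
    {"slide": [-8, 0, 0], "twist": 0},
    {"slide": [0, 0, -20], "twist": 0},
    {"slide": [0, 0, -40], "twist": 0},
    {"slide": [0, 0, -40], "twist": 0},
  ],
)

```text
clock: 22.1
tool_pos: [540.2, -105.2, 132.7]
orientation: [[-0.047, 0.999, -0.002], [0.999, 0.047, 0.001], [0.001, -0.002, -1.0]]
wrist_force: [1.5, -0.8, 0.1]
grip_width: 0.003
```

Call:
send_rows(
  targets=[
    {"slide": [0, 0, -40], "twist": 0},
    {"slide": [0, 0, -30], "twist": 0},
    {"slide": [0, 0, 0], "twist": 0},
    {"slide": [0, 0, 0], "twist": 0},
    {"slide": [0, 0, 0], "twist": 0},
  ],
)

```text
clock: 22.6
tool_pos: [540.4, -105.1, 201.1]
orientation: [[-0.047, 0.999, -0.002], [0.999, 0.047, 0.001], [0.001, -0.002, -1.0]]
wrist_force: [-0.2, 0.2, -0.3]
grip_width: -0.003
```

```bash
python3 look.py w9 moving_jaw:44 fixed_jaw:44 headed_pin:20 thumb_rest:44; python3 - <<'E'
from h import *
w=cv2.imread("pics/w9.png"); im=snapshot("top"); save(im,"top9")
a=cv2.resize(im[240:300,370:440,::-1],(400,400),interpolation=cv2.INTER_CUBIC)
cv2.imwrite("pics/fin.png",np.hstack([a,cv2.resize(w[0:240,200:440],(400,400))]))
E
```

```text
22.6 [ 540.39 -105.11  201.15] [[-0.047, 0.999, -0.002], [0.999, 0.047, 0.001], [0.001, -0.002, -1.0]] [-0.31  0.11  0.11  1.57  0.    1.21] [-0.22  0.24 -0.27] -0.0027504096989246166
moving_jaw 0.62 [301.4  70.1] [519.49   7.04  44.  ]
fixed_jaw 0.75 [302.7  22. ] [519.29  40.19  44.  ]
headed_pin 0.86 [299.2  48. ] [515.83  25.9   20.  ]
thumb_rest 0.77 [325.3 179.4] [541.44 -74.4   44.  ]
thumb_rest 0.25 [304.9 184.4] [525.14 -79.25  44.  ]
```

View pics/fin.png

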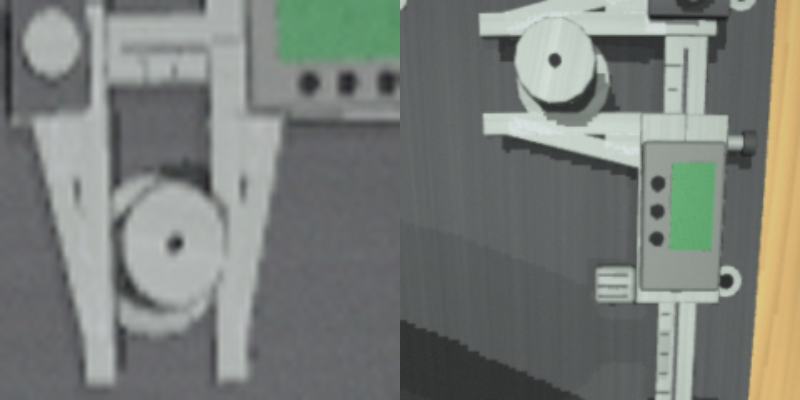

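The pin stands upright between both jaws: the landmarks put the gap at about 33 mm, the slide is unchanged since the nip, and the gripper is clear at z=201. Handing in.

```bash
python3 -c "
from h import *
print(manip.sign_off())"
```

```text
the job is handed in; nothing more can be done
None
```

The headed pin is standing head down on the plate, nipped between both caliper jaws. The job was handed in at about 23 s of the 51 s allowed. Sign-off returns no verdict, so what follows rests on my own checks.

- **Placing:** I lifted the steel headed pin from the tray and lowered it between the open jaws, with the gap at about 92 mm. Contact with the plate showed in the wrist force, and I released the pin there. It stood about 31 mm from the fixed face.
- **Closing:** I pushed the thumb rest with shut fingers until the tool stalled. The push peaked at about 11 N, and then I backed straight off.
- **Last checks:** The pin looks upright in the top and wrist pictures, and it is about 4 mm outward of the jaw middle. The landmarks put the gap at about 33 mm, against a true 32 mm, which is within camera error. The wrist force was about 0 N and the gripper was clear at z ≈ 201 mm.
- **Not measured:** The force left on the pin by each jaw cannot be read from the robot. I inferred it from the stall and from the jaws not springing back. I did not look at the tray again after the pick; the arm moved well clear of the other two parts.
- **Disagreement:** Pushing the pin took about 5 N in all, more than I expected from the slide's 2 N plus friction. The pin slid upright without tipping.

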